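# Take a dish from the spring dispenser and centre it in the light tray on the scale

### The job

Hook the top dish by its rim and pull it out of the spring dispenser onto the ledge, so that the next dish rises into its place. Then set that dish down gently, upright, in the middle of the light grey cardboard tray on the kitchen scale, without dropping it, tipping the tray or shoving it along. Leave the bowl, the jar and the spatula alone.

Things in the scene. Friction and masses are not known exactly. Their poses are not given: they have to be found in the camera images.
- dispenser: Fixed steel dish dispenser, slotted magazine 129 (x) x 83 (y) x 102.5 mm high, three dishes stacked inside. Origin on the table under the magazine's centre; x points to the closed back wall, dishes leave towards -x. Lips 6 mm thick, underside at z 96.5 mm, lie over the outer 5 mm of the dishes' long sides and hold the stack down; the top is open, 54 mm wide, between them.
- mouth (a point): Middle of the outer face of the magazine's front wall, at the wall's top: dispenser x -64.5 mm, z 66 mm. The wall is 8 mm thick and blocks the lower dishes, so only the top dish can slide out over it, onto the ledge.
- ledge (a point): Point on the ledge where the pulled-out dish lies, its centre over it: dispenser x -125 mm, z 70 mm (the ledge's top). The ledge is 40 mm wide (y), from the front wall to x -194 mm, where a stop rises 5 mm over it; beside it is free space down to the table. A dish is wholly out of the magazine with its centre at x below -112 mm.
- lifter (a joint): Spring platform under the stack, in m: 0 with three dishes, grows as it rises (about 0.022 per dish taken, within half a second). It presses the stack up against the lips with about 3 N, rate 90 N/m, and can be pressed down only 4 mm from 0, where the top dish still clears the ledge. Pulling the top dish takes 3 to 10 N.
- dish_top: The top dish: white ceramic, rectangular, open on top, about 200 g. Outside 110 (its x) x 64 (its y) x 22 mm high; walls 8 mm, floor 7 mm thick: hollow 94 x 48 mm, 15 mm deep. Origin at the centre of its underside. At the start its x lies along the dispenser's x, its underside 74 mm above the table. On the ledge it overhangs the sides and can be gripped across its 64 mm width from above.
- dish_mid: The second dish, alike, under the top one. Origin at the centre of its underside, which rises from 52 mm to 74 mm above the table when the top dish has left.
- dish_low: The third dish, alike, at the bottom of the stack. Origin at the centre of its underside.
- scale: Fixed white kitchen scale, 170 (x) x 130 x 24 mm, with a round steel pan of 80 mm diameter whose top is 40 mm above the table. Origin on the table under the pan's centre.
- tray: Light open grey cardboard tray (about 70 g) standing loose on the scale's pan, which is much smaller: it tips when loaded or pressed near its edges. Outside 210 mm (its x) by 170 mm (its y) by 25 mm high, walls and floor 4 mm thick. Origin at the centre of its underside.
- bowl: Bystander: white bowl, 100 mm wide, 50 mm high. Origin at the centre of its underside.
- jar: Bystander: closed jar, 72 mm wide, 100 mm high. Origin at the centre of its underside.
- spatula: Bystander: spatula 240 mm long lying on the table along its x axis, handle to its -x, origin at mid-length.
There are look-alikes about, which are no part of the job. What is shaped like the dish_top but red is not meant.

How it is judged:
By the outcome, as a careful person would: the job done as asked, in the order asked, and still so for the second after the job is handed in, with the robot touching nothing.
It also fails if it takes over 53 s, if anything falls off the work surface, if the arm or the gripper's body presses on something with over 40 N, if the wrist force passes 120 N, or if a joint passes its speed limit or range.

### The arm

A 6-joint arm with a two-finger parallel gripper is mounted at the origin on the work surface. World frame = base frame: x ahead of the robot, y to its left, z up, the work surface at z = 0. Lengths are in m, angles in rad, forces in N, time in s.
With the tool pointing down it reaches from about 0.35 to 0.775 m from the base axis. Payload 5.5 kg.
Tool frame: the origin (TCP) lies on the centre line of the jaws, within the pads' length; the fingertips stand 22 mm ahead of it and the grasp point (between the pads) lies 3 mm ahead of it; z points along the fingers, y is the line along which they close (so a half turn about z gives the same grasp; the last joint's range is limited). The gripper opens to 85 mm and grips with 20 to 120 N. Pads are 22 mm wide; open, the fingers measure 114 mm over their backs; the gripper's body (76 mm by 85 mm) begins 54 mm behind the grasp point. The pads swing forward as they close: fully open they stand 13 mm farther back than shut.
Start: joints at [-1.483, 0.313, 0.046, 1.304, 0, 1.431], TCP at [0.13, -0.56, 0.253] pointing down, gripper open.
Joint ranges: [-2.76, 2.76], [-0.86, 1.69], [-1.03, 1.26], [-2.2, 2.34], [-1.47, 1.5], [-3.14, 3.14]. Speed limits (rad/s): [2.57, 2.57, 3.14, 3.14, 3.14, 3.14].

### API

Orientations are given as a unit quaternion [w, x, y, z].
In Python, from bench import read_state, cams, manip, models gives the robot as it stands.
- The arm moves only by the tool jog_arm, never from a script. Its argument "moves" is a list of rows, each a list of 7 numbers: the turn, a rotation vector about the tool's x, y, z in degrees, then the shift along the tool's x, y, z in m, then the opening, from 0 (shut) to 1 (fully open). In form: [[ax, ay, az, dx, dy, dz, grip], ...]. A call has exactly 5 rows; each row shifts and turns the commanded pose from where the row before left it, along the tool's axes as they then stand; what a row does not reach is not made up. A row lasts 1/10 s, in which the tool goes at most 50 mm and 8.59 degrees, less where a joint would pass 70% of its speed; a pose out of reach is approached as far as the arm can. A call is refused whole if a number of a shift passes 0.05 or a number of a turn 8.59, either way. A call with a gripper value outside its range is refused whole. The fingers move at their own pace and stop on an object; "squeeze" is the grip in N (left out, the last holds). Time passes only in rows, so rows that do not move let the fingers close, or fill a call up. It gives the time, the measured TCP pose, the force, the opening and the grip force at its end, in the units of the state.
- read_state(): the state, without advancing time (a new reading comes with each control period).
- cams.get_image(name): name is "side" or "top"; returns a dict with "color" (420x560x3 uint8, red, green, blue), "depth" (420x560 float32, m along the optical axis (not along the pixel's ray), 0 where there is no reading), "fx", "fy", "cx", "cy" (pixels), "k1" (the pictures are not rectified: a ray, as slopes to the right and down, at radius r is drawn at 1 + k1 r^2 times it, then the intrinsics apply), "extrinsics" (4x4, takes a point from camera to world coordinates). Camera axes: x right, y up, looking along -z (the intrinsics and any distortion apply to the point x, -y, -z); pixel columns grow to the right and rows downward; lengths in m; the calibration is good to about 2 mm. A picture is of the moment at which its call begins.
- manip.sign_off(): hands the job in; it is judged then, once.
Trained networks look in the newest picture that a camera, given by its name, has taken for a name from the list of things; names that differ only in an ending like _2 or _b are one class to them, and where a whole thing is asked for, a point or a joint stands for the part that bears it (a point fixed in the world has none). Each returns a list of dicts, best first, with "p" (0 to 1); they miss things now and then, are a little off and sometimes report something else, mostly with a low value. They report only what shows in the picture. A call takes as long as a camera call. They do not tell look-alikes from the thing itself.
- models.find_in(camera, name): "centre" ([x, y, z] in m, in world coordinates, good to about 4 mm: the middle of the surface that is visible of it).
- models.masks_of(camera, name): "mask" (420x560 bool, what is visible of it).
- models.place_of(camera, name): "centre" ([x, y, z] in m, in world coordinates, good to about 4 mm: a listed point, or the origin of a listed thing).
The state is a dict: "time_s": time; "joint_positions": joint angles; "joint_vel": joint speeds; "joint_torque": joint torques, N m; "position": TCP position; "eef_rot": TCP orientation; "ft_force": force on the tool from outside, world axes, zero at the start; "ft_torque": the same for the moment, N m; "opening": finger opening in m; "grasp_force": force on a finger pad.
Only numpy, scipy, OpenCV 4.12 (cv2) and the standard library are available. Lean on these libraries where they do the work, as an engineer would, in place of code of your own. Each camera call takes 0.05 s, during which the arm holds its last target. There are 200 camera calls.

## Working session

There is one attempt and no reset: what is moved stays moved. The work goes in short steps, Python scripts to look and compute and a tool call to move; the robot and the scene stay as the last step left them, time stands still between calls to the robot, and variables do not carry over. Pictures are saved under pics/ and viewed, at most 10 in all, crops included, and the job is handed in when it is done.

Besides the shell and the picture viewer there is one more tool, called in YAML: its name, and indented under it one key for each argument. jog_arm: Moves the arm, as the interface text tells. Its arguments: {"type":"object","properties":{"moves":{"type":"array","items":{"type":"array","items":{"type":"number"}}},"squeeze":{"type":"number"}},"required":["moves"]}

```bash
mkdir -p pics
cat > h.py <<'E'
import numpy as np, cv2
from bench import read_state, cams, manip, models
def cloud(im):
    d=im["depth"]; v,u=np.mgrid[0:d.shape[0],0:d.shape[1]]
    K=np.array([[im["fx"],0,im["cx"]],[0,im["fy"],im["cy"]],[0,0,1.]])
    p=cv2.undistortPoints(np.stack([u,v],-1).reshape(-1,1,2).astype(np.float64),K,np.array([im["k1"],0,0,0,0.])).reshape(d.shape+(2,))
    P=np.stack([p[...,0]*d,-p[...,1]*d,-d,np.ones_like(d)],-1)@im["extrinsics"].T
    P=P[...,:3]; P[d==0]=np.nan
    return P
def save(im,n): cv2.imwrite("pics/"+n+".png",im["color"][...,::-1])
E
python3 - <<'E'
from h import *
a=[cams.get_image(c) for c in("top","side")]
cv2.imwrite("pics/a.png",np.vstack([i["color"][...,::-1] for i in a])[:, :] if 0 else cv2.resize(np.hstack([i["color"][...,::-1] for i in a]),(800,300)))
save(a[0],"top0"); save(a[1],"side0")
for n in("dispenser","mouth","ledge","dish_top","dish_mid","scale","tray","bowl","jar","spatula"):
    for c in("top","side"):
        print(n,c,[(np.round(r["centre"],3).tolist(),round(r["p"],2)) for r in models.place_of(c,n)][:4])
print(read_state())
print([np.round(i["extrinsics"],3).tolist() for i in a])
E
```

```text
dispenser top [([0.581, -0.262, 0.002], 0.87)]
dispenser side [([0.58, -0.258, -0.001], 0.6), ([0.554, -0.485, 0.0], 0.25)]
mouth top [([0.519, -0.276, 0.067], 0.85)]
mouth side [([0.52, -0.28, 0.064], 0.89)]
ledge top [([0.461, -0.293, 0.072], 0.83)]
ledge side [([0.46, -0.297, 0.071], 0.6)]
dish_top top [([0.74, -0.151, 0.001], 0.93), ([0.581, -0.266, 0.077], 0.83), ([0.559, -0.096, -0.0], 0.72)]
dish_top side [([0.56, -0.094, -0.0], 0.68), ([0.735, -0.15, -0.001], 0.67), ([0.584, -0.26, 0.08], 0.62), ([0.584, -0.264, 0.03], 0.19)]
dish_mid top [([0.809, 0.008, -0.001], 0.65), ([0.581, -0.265, 0.076], 0.29)]
dish_mid side [([0.582, -0.256, 0.054], 0.63)]
scale top []
scale side [([0.585, 0.228, 0.006], 0.67)]
tray top [([0.582, 0.226, 0.043], 0.8)]
tray side [([0.584, -0.261, 0.027], 0.67), ([0.584, 0.231, 0.039], 0.61)]
bowl top [([0.809, 0.008, -0.004], 0.78)]
bowl side [([0.806, 0.008, -0.001], 0.73)]
jar top [([0.56, 0.475, 0.002], 0.83), ([0.55, -0.485, -0.001], 0.43)]
jar side [([0.563, 0.477, 0.002], 0.83)]
spatula top [([0.555, -0.486, -0.0], 0.58)]
spatula side [([0.553, -
[... 266 characters left out ...]
0.00052859]), 'joint_torque': array([ 5.09323072e-04, -4.80483592e+01,  2.98815089e+01,  4.49200706e-04,
       -2.42222950e-04, -3.01639993e-06]), 'position': array([ 0.12985326, -0.56019636,  0.25332312]), 'eef_rot': array([6.82730559e-05, 9.93521794e-01, 1.13641722e-01, 6.01072079e-06]), 'ft_force': array([ 0.85020019, -0.23666519, -0.33927185]), 'ft_torque': array([ 0.01613598,  0.01444803, -0.07009978]), 'grasp_force': 0.0, 'opening': 0.08528695342130505}
[[[-0.025, 0.998, -0.056, 0.554], [-1.0, -0.026, -0.006, -0.021], [-0.008, 0.056, 0.998, 1.731], [0.0, 0.0, 0.0, 1.0]], [[0.992, 0.062, -0.107, 0.476], [-0.124, 0.531, -0.838, -1.27], [0.005, 0.845, 0.534, 0.87], [0.0, 0.0, 0.0, 1.0]]]
```

View pics/top0.png

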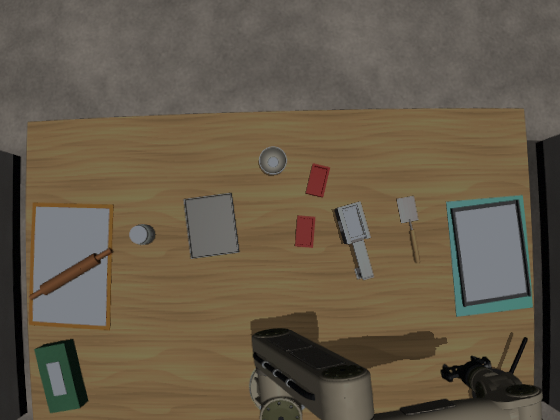

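View pics/side0.png

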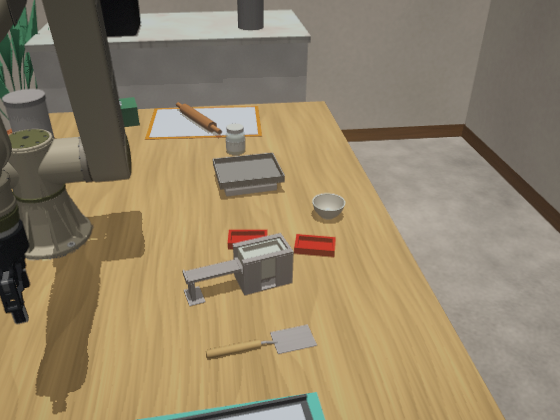

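The top picture shows the dispenser at about (352,222) with its ledge running to (362,275), the tray at (212,225), the jar at (142,234), the bowl at (272,160) and the spatula at (410,225). There are three dish candidates:
- red at (317,180)
- red at (305,232)
- white inside the magazine at (352,222)

The white one is meant, because the red ones are look-alikes lying on the table. Next I'll measure the yaws and confirm with a crop.

Run:
```python
from h import *
for c in("top","side"):
    im=cams.get_image(c); P=cloud(im); np.save(c+".npy",P)
    X,Y,Z=P[...,0],P[...,1],P[...,2]
    near=(np.hypot(X-.55,Y+.27)<.2)
    def rect(m,n):
        p=P[m][:,:2]
        if len(p)<10: print(c,n,len(p)); return
        # strip outliers
        mm=np.zeros(m.shape,np.uint8); mm[m]=1
        k,l,s,_=cv2.connectedComponentsWithStats(mm); j=1+s[1:,4].argmax(); p=P[l==j][:,:2]
        (cx,cy),(w,h),a=cv2.minAreaRect((p*1000).astype(np.float32))
        print(c,n,len(p),"c",round(cx,1),round(cy,1),"wh",round(w,1),round(h,1),"ang",round(a,2),"z",np.round(np.nanmedian(P[l==j][:,2]),4))
    rect(near&(Z>.06)&(Z<.12),"disp+ledge")
    rect(near&(Z>.09)&(Z<.12),"magazine top")
    rect(near&(Z>.064)&(Z<.076)&(X<.51),"ledge")
    rect(near&(Z>.076)&(Z<.088)&(X>.5),"dish floor")
    t=np.hypot(X-.583,Y-.228)<.16
    rect(t&(Z>.03)&(Z<.08),"tray all")
    rect(t&(Z>.055)&(Z<.08),"tray rim")
    rect(t&(Z>.037)&(Z<.051),"tray floor")
    if c=="top":
        A=cv2.resize(im["color"][170:290,170:390,::-1],None,fx=3.6,fy=3.6,interpolation=cv2.INTER_CUBIC); cv2.imwrite("pics/c.png",A)
```

```text
top disp+ledge 1419 c 517.6 -279.8 wh 265.2 85.4 ang 14.8 z 0.0815
top magazine top 504 c 583.1 -262.8 wh 129.8 85.3 ang 14.62 z 0.1013
top ledge 367 c 451.5 -296.9 wh 128.6 41.4 ang 14.87 z 0.0696
top dish floor 338 c 583.5 -264.1 wh 94.4 47.5 ang 14.24 z 0.0815
top tray all 2943 c 586.2 228.9 wh 211.8 170.6 ang 6.12 z 0.0446
top tray rim 189 c 609.8 230.6 wh 164.3 169.4 ang 6.48 z 0.0641
top tray floor 2386 c 586.3 229.7 wh 203.7 159.8 ang 6.23 z 0.044
side disp+ledge 2568 c 516.3 -277.4 wh 266.6 91.3 ang 12.89 z 0.0806
side magazine top 861 c 580.1 -262.1 wh 130.3 90.3 ang 14.31 z 0.0999
side ledge 641 c 451.1 -296.5 wh 130.4 47.2 ang 13.06 z 0.069
side dish floor 317 c 581.2 -248.9 wh 90.7 32.1 ang 15.01 z 0.0814
side tray all 2028 c 583.4 228.1 wh 211.8 185.9 ang 5.64 z 0.0449
side tray rim 428 c 584.0 227.7 wh 211.5 183.9 ang 6.19 z 0.0611
side tray floor 1207 c 584.7 248.2 wh 200.5 145.3 ang 5.55 z 0.0434
```

View pics/c.png

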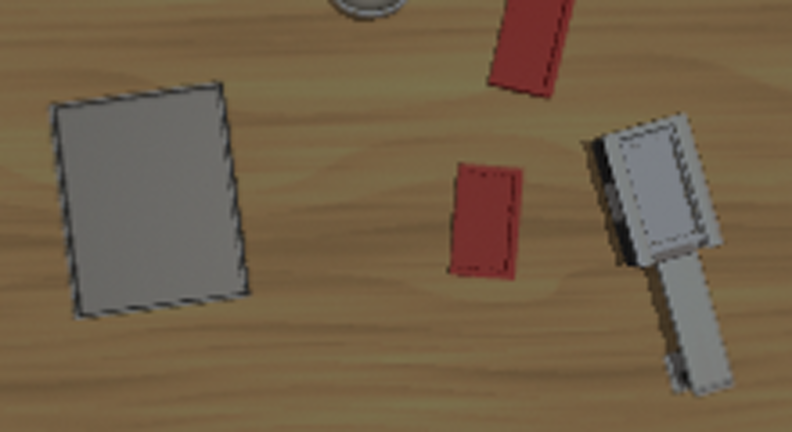

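The crop confirms the white dish in the magazine at crop (650,185), with the red ones at (485,220) and (532,45). The measured sizes match those given:
- **Dispenser:** centre (0.582,-0.263), yaw 14.7°
- **Tray:** centre (0.585,0.2285), yaw 6.1°

I'm moving now.

jog_arm:
  moves:
    - [0,0,-1.65,0.0325,-0.0115,0,0]
    - [0,0,0,0.0325,-0.0115,0,0]
    - [0,0,0,0.0325,-0.0115,0,0]
    - [0,0,0,0.0325,-0.0115,0,0]
    - [0,0,0,0.0325,-0.0115,0,0]
  squeeze: 30

```text
time_s: 1.7
position: [0.274, -0.4633, 0.2534]
eef_rot: [0.0, 0.992, 0.128, 0.0]
ft_force: [0.4, -0.5, -0.3]
opening: 0.0122
grasp_force: 0.0
```

jog_arm:
  moves:
    - [0,0,0,0.0325,-0.0115,0,0]
    - [0,0,0,0.0325,-0.0115,0,0]
    - [0,0,0,0.0325,-0.0115,0,0]
    - [0,0,0,0.0325,-0.0115,0,0]
    - [0,0,0,0.0325,-0.0115,0,0]

```text
time_s: 2.2
position: [0.4167, -0.3664, 0.2534]
eef_rot: [0.0, 0.992, 0.128, 0.0]
ft_force: [-0.1, -1.0, -0.8]
opening: -0.0001
grasp_force: 0.0
```

jog_arm:
  moves:
    - [0,0,0,0.0325,-0.0115,0,0]
    - [0,0,0,0.0325,-0.0115,0,0]
    - [0,0,0,0.0325,-0.0115,0.02,0]
    - [0,0,0,0.0325,-0.0115,0.03,0]
    - [0,0,0,0.0325,-0.0115,0.03,0]

```text
time_s: 2.7
position: [0.5597, -0.2698, 0.1731]
eef_rot: [0.001, 0.992, 0.128, 0.001]
ft_force: [0.0, -0.9, 0.2]
opening: 0.0001
grasp_force: 0.0
```

jog_arm:
  moves:
    - [0,0,0,0,0,0,0]
    - [0,0,0,0,0,0,0]
    - [0,0,0,0,0,0,0]
    - [0,0,0,0,0,0,0]
    - [0,0,0,0,0,0,0]

```text
time_s: 3.2
position: [0.558, -0.2716, 0.1747]
eef_rot: [0.001, 0.992, 0.127, 0.001]
ft_force: [0.3, -0.5, 0.1]
opening: 0.0001
grasp_force: 0.0
```

Run:
```python
from h import *
im=cams.get_image("side"); P=cloud(im)
X,Y,Z=P[...,0],P[...,1],P[...,2]
m=(np.hypot(X-.558,Y+.27)<.03)&(Z>.106)&(Z<.25)
z=np.sort(Z[m]); print(len(z),z[:15].round(4))
for a in np.arange(.12,.24,.01):
    k=m&(abs(Z-a)<.005); 
    if k.sum(): print(round(a,2),k.sum(),P[k].min(0).round(3),P[k].max(0).round(3))
cv2.imwrite("pics/d.png",cv2.resize(im["color"][140:320,160:340,::-1],(600,600)))
```

```text
288 [0.1504 0.1521 0.1524 0.1533 0.1533 0.1539 0.1539 0.1547 0.1559 0.157
 0.1579 0.1582 0.1583 0.1583 0.1587]
0.15 8 [ 0.549 -0.28   0.15 ] [ 0.569 -0.271  0.155]
0.16 26 [ 0.545 -0.287  0.156] [ 0.569 -0.27   0.165]
0.17 35 [ 0.545 -0.29   0.165] [ 0.569 -0.274  0.175]
0.18 41 [ 0.546 -0.288  0.176] [ 0.569 -0.269  0.184]
0.19 11 [ 0.542 -0.286  0.186] [ 0.566 -0.265  0.194]
0.2 32 [ 0.539 -0.299  0.195] [ 0.57  -0.247  0.205]
0.21 15 [ 0.538 -0.298  0.205] [ 0.554 -0.253  0.214]
0.22 32 [ 0.538 -0.295  0.215] [ 0.564 -0.265  0.225]
0.23 38 [ 0.536 -0.298  0.225] [ 0.563 -0.257  0.235]
```

View pics/d.png

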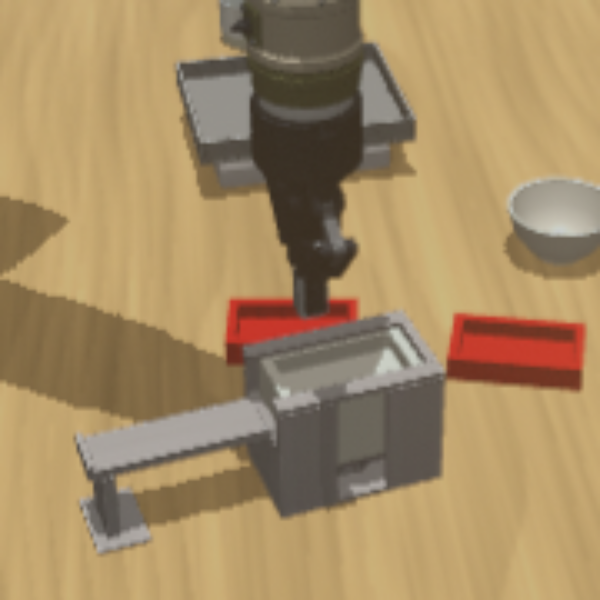

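The picture shows the shut fingers above the magazine at (312,300), and depth puts the tip at z 0.152, which is 22 mm ahead of the TCP. I'm going down into the hollow.

jog_arm:
  moves:
    - [0,0,0,0,-0.002,0.018,0]
    - [0,0,0,0,0,0.018,0]
    - [0,0,0,0,0,0.015,0]
    - [0,0,0,0,0,0.01,0]
    - [0,0,0,0,0,0.005,0]

```text
time_s: 3.75
position: [0.5571, -0.2687, 0.1067]
eef_rot: [-0.0, 0.992, 0.128, -0.0]
ft_force: [0.9, 0.0, 0.2]
opening: 0.0001
grasp_force: 0.0
```

jog_arm:
  moves:
    - [0,0,0,0,0,0,0]
    - [0,0,0,0,0,0,0]
    - [0,0,0,0,0,0,0]
    - [0,0,0,-0.002,0,0,0]
    - [0,0,0,-0.002,0,0,0]

```text
time_s: 4.25
position: [0.5539, -0.2697, 0.1078]
eef_rot: [0.0, 0.992, 0.128, 0.0]
ft_force: [-0.6, -0.2, 0.2]
opening: 0.0001
grasp_force: 0.0
```

jog_arm:
  moves:
    - [0,0,0,-0.003,0,0,0]
    - [0,0,0,-0.005,0,0,0]
    - [0,0,0,-0.006,0,0,0]
    - [0,0,0,-0.008,0,0,0]
    - [0,0,0,-0.008,0,0,0]

```text
time_s: 4.75
position: [0.5264, -0.277, 0.1075]
eef_rot: [0.0, 0.992, 0.128, 0.002]
ft_force: [7.5, 1.5, -4.4]
opening: 0.0001
grasp_force: 3.6
```

jog_arm:
  moves:
    - [0,0,0,-0.008,0,0,0]
    - [0,0,0,-0.008,0,0,0]
    - [0,0,0,-0.008,0,0,0]
    - [0,0,0,-0.008,0,0,0]
    - [0,0,0,-0.008,0,0,0]

```text
time_s: 5.25
position: [0.4876, -0.2872, 0.1075]
eef_rot: [-0.0, 0.992, 0.128, 0.002]
ft_force: [6.8, 2.0, -3.6]
opening: -0.0002
grasp_force: 3.7
```

jog_arm:
  moves:
    - [0,0,0,-0.008,0,0,0]
    - [0,0,0,-0.008,0,0.001,0]
    - [0,0,0,-0.008,0,0.001,0]
    - [0,0,0,-0.008,0,0.001,0]
    - [0,0,0,-0.008,0,0.001,0]

```text
time_s: 5.75
position: [0.4486, -0.2977, 0.1039]
eef_rot: [0.0, 0.992, 0.128, 0.002]
ft_force: [5.2, 1.4, -0.1]
opening: 0.0004
grasp_force: 2.7
```

jog_arm:
  moves:
    - [0,0,0,-0.007,0,0,0]
    - [0,0,0,-0.006,0,0,0]
    - [0,0,0,-0.006,0,0,0]
    - [0,0,0,-0.004,0,0,0]
    - [0,0,0,-0.003,0,0,0]

```text
time_s: 6.25
position: [0.4221, -0.3043, 0.1036]
eef_rot: [0.0, 0.992, 0.128, 0.0]
ft_force: [1.3, 0.4, 1.0]
opening: -0.0001
grasp_force: 1.1
```

```bash
cat > l.py <<'E'
from h import *
import sys
C=np.array([.582,-.263]); t=np.radians(14.7); R=np.array([[np.cos(t),np.sin(t)],[-np.sin(t),np.cos(t)]])
print("tcp disp",((R@(read_state()["position"][:2]-C))*1000).round(1))
ims={c:cams.get_image(c) for c in("top","side")}
for c,im in ims.items():
    for n in("dish_top","dish_mid"):
        for r in models.place_of(c,n):
            q=r["centre"]; print(n,c,((R@(q[:2]-C))*1000).round(1),round(q[2],3),round(r["p"],2))
im=ims["side"]; cv2.imwrite("pics/%s.png"%sys.argv[1],cv2.resize(im["color"][140:320,160:340,::-1],(600,600)))
E
python3 l.py e
```

```text
tcp disp [-165.2    0.7]
dish_top top [180.8  70.7] 0.003 0.87
dish_top top [ 19.1 165.7] -0.004 0.79
dish_top top [-130.9   -0.6] 0.076 0.65
dish_mid top [-1.4 -0.3] 0.074 0.71
dish_top side [180.7  71.1] -0.0 0.85
dish_top side [-126.7    2.9] 0.076 0.73
dish_top side [ 16.2 169.7] -0.003 0.72
dish_mid side [2.8 5.6] 0.074 0.64
```

View pics/e.png

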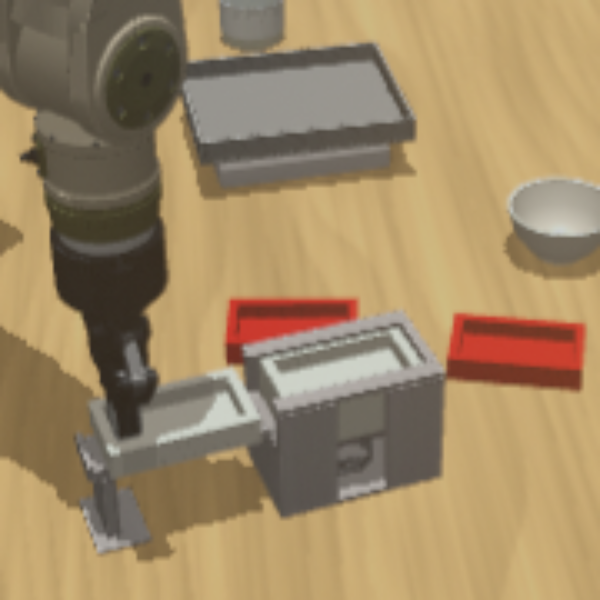

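The dish lies on the ledge at (170,420), centred about -129 mm from the dispenser's centre, and the second dish has risen at (340,365). Next I'll back off, lift, open and move over it.

jog_arm:
  moves:
    - [0,0,0,0.005,0,0,0]
    - [0,0,0,0.003,0,-0.015,0]
    - [0,0,0,0,0,-0.02,0]
    - [0,0,0,0,0,-0.025,0.5]
    - [0,0,0,0.014,0,-0.02,0.9]

```text
time_s: 7.05
position: [0.4431, -0.2984, 0.1843]
eef_rot: [-0.0, 0.992, 0.127, -0.0]
ft_force: [0.1, -1.8, -0.7]
opening: 0.0285
grasp_force: 0.0
```

jog_arm:
  moves:
    - [0,0,0,0.014,0,0,0.9]
    - [0,0,0,0,0,0,0.9]
    - [0,0,0,0,0,0,0.9]
    - [0,0,0,0,0,0,0.9]
    - [0,0,0,0,0,0,0.9]

```text
time_s: 7.55
position: [0.4563, -0.2946, 0.1823]
eef_rot: [-0.001, 0.992, 0.128, -0.001]
ft_force: [-1.5, 0.1, 0.1]
opening: 0.0765
grasp_force: 0.0
```

```bash
python3 l.py f
python3 - <<'E'
from h import *
C=np.array([.582,-.263]); t=np.radians(14.7); R=np.array([[np.cos(t),np.sin(t)],[-np.sin(t),np.cos(t)]])
s=read_state(); print(s["position"],s["opening"])
for c in("side","top"):
    P=cloud(cams.get_image(c)); Q=P.copy(); Q[...,:2]=(P[...,:2]-C)@R.T
    m=(abs(Q[...,0]+129)<-1)|((Q[...,0]<-.068)&(Q[...,0]>-.2)&(abs(Q[...,1])<.06)&(Q[...,2]>.085)&(Q[...,2]<.098))
    r=cv2.minAreaRect((Q[m][:,:2]*1000).astype(np.float32)); print(c,"rim",r,m.sum())
    f=(abs(Q[...,0]+.129)<.03)&(abs(Q[...,1])<.07)&(Q[...,2]>.1)&(Q[...,2]<.2)
    for sg in(1,-1):
        k=f&(Q[...,1]*sg>0.01); 
        if k.sum()>10: print(c,sg,"tip z",np.sort(Q[k][:,2])[:6].round(4),"y",np.percentile(Q[k&(Q[...,2]<.16)][:,1],[0,5,95,100]).round(4) if (k&(Q[...,2]<.16)).sum() else "")
E
```

```text
tcp disp [-129.6    1.4]
dish_top top [ 21.4 166.2] -0.004 0.86
dish_top top [180.5  71.2] -0.0 0.75
dish_top top [-1.278e+02  1.000e-01] 0.071 0.61
dish_mid top [-1.4 -1.5] 0.075 0.74
dish_top side [ 17.1 165.9] -0.002 0.72
dish_top side [-126.9    2.7] 0.074 0.69
dish_top side [177.7  71.9] 0.0 0.68
dish_mid side [0.6 9.8] 0.076 0.63
dish_mid side [0.4 1.9] 0.054 0.58
[ 0.4568804  -0.2950028   0.18327114] 0.07686970320016642
side rim ((-130.78797912597656, 0.2010040283203125), (71.78885650634766, 110.69644927978516), 89.7658920288086) 467
side 1 tip z [0.1704 0.1711 0.1711 0.1711 0.1728 0.1729] y 
side -1 tip z [0.1687 0.1707 0.1708 0.1711 0.1717 0.1718] y 
top rim ((-129.5605926513672, 0.6589622497558594), (66.48306274414062, 110.9615249633789), 88.77330017089844) 132
```

View pics/f.png

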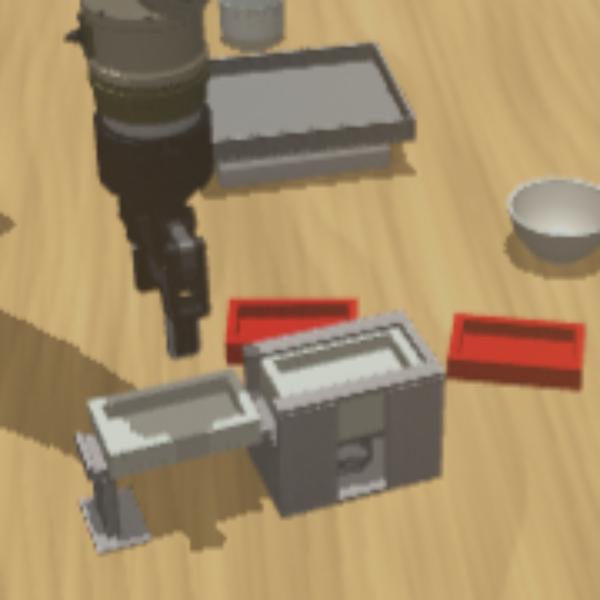

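The dish is at (175,420) with the fingers straddling it above. The tip is 12–13 mm ahead of the TCP at this opening. Going down to grip.

jog_arm:
  moves:
    - [0,0,0,0,0,0.025,0.9]
    - [0,0,0,0,0,0.025,0.9]
    - [0,0,0,0,0.001,0.02,0.9]
    - [0,0,0,0,0,0.015,0.9]
    - [0,0,0,0,0,0.009,0.9]
  squeeze: 35

```text
time_s: 8.45
position: [0.4567, -0.2954, 0.088]
eef_rot: [-0.001, 0.992, 0.128, -0.001]
ft_force: [-0.2, -0.5, -1.3]
opening: 0.077
grasp_force: 0.0
```

jog_arm:
  moves:
    - [0,0,0,0,0,0,0.9]
    - [0,0,0,0,0,0,0.85]
    - [0,0,0,0,0,0,0.8]
    - [0,0,0,0,0,0,0.75]
    - [0,0,0,0,0,0,0.7]

```text
time_s: 8.95
position: [0.4578, -0.2961, 0.0904]
eef_rot: [0.001, 0.992, 0.128, 0.001]
ft_force: [-0.1, 1.4, 5.8]
opening: 0.063
grasp_force: 39.9
```

jog_arm:
  moves:
    - [0,0,0,0,0,0,0.65]
    - [0,0,0,0,0,0,0.6]
    - [0,0,0,0,0,0,0.6]
    - [0,0,0,0,0,0,0.6]
    - [0,0,0,0,0,0,0.6]

```text
time_s: 9.45
position: [0.4577, -0.296, 0.0904]
eef_rot: [0.0, 0.992, 0.128, 0.001]
ft_force: [-1.3, 1.8, 5.9]
opening: 0.0635
grasp_force: 39.9
```

jog_arm:
  moves:
    - [0,0,0,0,0,-0.004,0.6]
    - [0,0,0,0,0,-0.012,0.6]
    - [0,0,0,0,0,-0.024,0.6]
    - [0,0,0,0,0,-0.03,0.6]
    - [0,0,0,0,0,-0.03,0.6]

```text
time_s: 9.95
position: [0.4571, -0.2958, 0.1907]
eef_rot: [-0.0, 0.992, 0.128, -0.0]
ft_force: [1.0, -0.4, -2.1]
opening: 0.0633
grasp_force: 39.1
```

Run:
```python
from h import *
C=np.array([.582,-.263]); t=np.radians(14.7); R=np.array([[np.cos(t),np.sin(t)],[-np.sin(t),np.cos(t)]])
s=read_state(); print(s["position"],s["opening"],s["ft_force"])
for c in("side","top"):
    im=cams.get_image(c); P=cloud(im)
    for r in models.masks_of(c,"dish_top"):
        p=P[r["mask"]]; p=p[~np.isnan(p[:,0])]
        if np.median(p[:,2])>.1:
            rr=cv2.minAreaRect((p[:,:2]*1000).astype(np.float32)); print(c,rr,np.percentile(p[:,2],[2,50,98]).round(4))
    if c=="side": cv2.imwrite("pics/g.png",cv2.resize(im["color"][120:300,160:340,::-1],(600,600)))
```

```text
[ 0.45705221 -0.29580046  0.19072317] 0.06331641956009397 [ 1.02698381 -0.44193572 -2.0550051 ]
side ((444.622314453125, -161.6147918701172), (395.3105163574219, 143.39906311035156), 89.56481170654297) [0.1692 0.1832 0.1936]
top ((463.9453125, -276.72381591796875), (67.21277618408203, 119.60107421875), 77.30208587646484) [0.1751 0.1867 0.2027]
```

View pics/g.png

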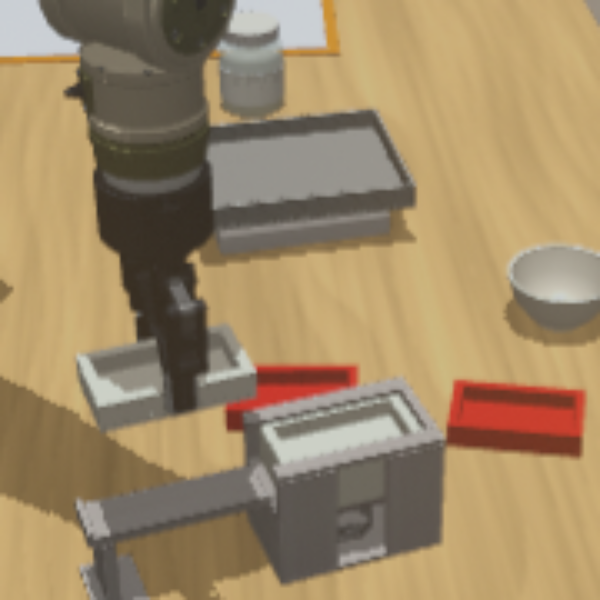

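The dish hangs level in the gripper at (170,380). I'm carrying it to the tray.

jog_arm:
  moves:
    - [0,0,4.3,0,0,0,0.6]
    - [0,0,4.3,0,0,0,0.6]
    - [0,0,0,0.0037,-0.01,0,0.6]
    - [0,0,0,0.0073,-0.02,0,0.6]
    - [0,0,0,0.011,-0.03,0,0.6]

```text
time_s: 10.65
position: [0.4723, -0.2334, 0.1881]
eef_rot: [-0.0, 0.999, 0.053, -0.001]
ft_force: [0.8, -0.4, -1.5]
opening: 0.063
grasp_force: 39.1
```

jog_arm:
  moves:
    - [0,0,0,0.0109,-0.03,0,0.6]
    - [0,0,0,0.0109,-0.03,0,0.6]
    - [0,0,0,0.0109,-0.03,0,0.6]
    - [0,0,0,0.0109,-0.03,0,0.6]
    - [0,0,0,0.0109,-0.03,0,0.6]

```text
time_s: 11.15
position: [0.5104, -0.0767, 0.1883]
eef_rot: [-0.0, 0.999, 0.054, -0.001]
ft_force: [-0.6, 0.2, -2.1]
opening: 0.0635
grasp_force: 39.1
```

jog_arm:
  moves:
    - [0,0,0,0.0109,-0.03,0,0.6]
    - [0,0,0,0.0109,-0.03,0,0.6]
    - [0,0,0,0.0109,-0.03,0,0.6]
    - [0,0,0,0.0109,-0.03,0,0.6]
    - [0,0,0,0.0109,-0.03,0,0.6]

```text
time_s: 11.65
position: [0.5484, 0.0781, 0.1882]
eef_rot: [-0.0, 0.999, 0.054, -0.001]
ft_force: [0.3, -0.4, -1.8]
opening: 0.0633
grasp_force: 39.1
```

jog_arm:
  moves:
    - [0,0,0,0.0109,-0.03,0,0.6]
    - [0,0,0,0.0109,-0.03,0,0.6]
    - [0,0,0,0.0109,-0.025,0,0.6]
    - [0,0,0,0.0109,-0.02,0,0.6]
    - [0,0,0,0.005,-0.01,0,0.6]

```text
time_s: 12.15
position: [0.5874, 0.1737, 0.1883]
eef_rot: [-0.009, 0.997, 0.075, -0.002]
ft_force: [-0.6, -0.6, -1.9]
opening: 0.0631
grasp_force: 39.2
```

jog_arm:
  moves:
    - [0,0,0,0,-0.01,0,0.6]
    - [0,0,0,0,-0.01,0,0.6]
    - [0,0,0,0,0,0,0.6]
    - [0,0,0,0,0,0,0.6]
    - [0,0,0,0,0,0,0.6]

```text
time_s: 12.65
position: [0.5861, 0.1825, 0.1901]
eef_rot: [-0.013, 0.997, 0.08, -0.001]
ft_force: [-0.9, -0.5, -1.2]
opening: 0.0629
grasp_force: 39.2
```

Run:
```python
from h import *
s=read_state(); p=s["position"]; q=s["eef_rot"]; print(p,q,s["opening"],s["ft_force"],s["time_s"])
th=2*np.arctan2(q[2],q[1]); print("theta",np.degrees(th))
c,n=np.cos(th),np.sin(th); d=np.array([.585,.2285])+.0014*np.array([c,n])-p[:2]
print("dx,dy tool",d@[c,n],d@[n,-c])
for k in("top","side"):
    im=cams.get_image(k);P=cloud(im)
    for r in models.place_of(k,"tray"): print(k,"tray",np.round(r["centre"],4),round(r["p"],2))
    for r in models.place_of(k,"dish_top"): 
        if r["centre"][2]>.1: print(k,"dish",np.round(r["centre"],4),round(r["p"],2))
    X,Y,Z=P[...,0],P[...,1],P[...,2]
    m=(np.hypot(X-.585,Y-.2285)<.16)&(Z>.055)&(Z<.08)
    print(k,cv2.minAreaRect((P[m][:,:2]*1000).astype(np.float32)))
```

```text
[0.58611629 0.18251213 0.19014151] [-0.01265116  0.9966958   0.08022667 -0.00105185] 0.06287374481991558 [-0.88719929 -0.46378878 -1.17194002] 12.65
theta 9.203932820193264
dx,dy tool 0.007653790169920859 -0.045574340111419906
top dish [0.5872 0.1829 0.1733] 0.55
top ((586.8240966796875, 226.938232421875), (211.00372314453125, 166.74810791015625), 6.4473700523376465)
side tray [0.5853 0.2293 0.0392] 0.71
side dish [0.5862 0.1824 0.1785] 0.6
side ((583.8394775390625, 228.5899200439453), (211.24331665039062, 183.43365478515625), 5.354400157928467)
```

The last joint has run into its limit, and the yaw has slipped by 3°. A half turn gives the same grasp, so I'll turn the tool the other way at this height.

jog_arm:
  moves:
    - [0,0,-4,0,0,0,0.6]
    - [0,0,-8,0,0,0,0.6]
    - [0,0,-8.5,0,0,0,0.6]
    - [0,0,-8.5,0,0,0,0.6]
    - [0,0,-8.5,0,0,0,0.6]

```text
time_s: 13.45
position: [0.5863, 0.1829, 0.19]
eef_rot: [-0.012, 0.917, 0.399, 0.003]
ft_force: [0.0, -0.3, -2.4]
opening: 0.0636
grasp_force: 39.2
```

jog_arm:
  moves:
    - [0,0,-8.5,0,0,0,0.6]
    - [0,0,-8.5,0,0,0,0.6]
    - [0,0,-8.5,0,0,0,0.6]
    - [0,0,-8.5,0,0,0,0.6]
    - [0,0,-8.5,0,0,0,0.6]

```text
time_s: 13.95
position: [0.5863, 0.1829, 0.19]
eef_rot: [-0.01, 0.71, 0.704, 0.007]
ft_force: [0.8, 0.2, -1.6]
opening: 0.0632
grasp_force: 39.2
```

jog_arm:
  moves:
    - [0,0,-8.5,0,0,0,0.6]
    - [0,0,-8.5,0,0,0,0.6]
    - [0,0,-8.5,0,0,0,0.6]
    - [0,0,-8.5,0,0,0,0.6]
    - [0,0,-8.5,0,0,0,0.6]

```text
time_s: 14.45
position: [0.5863, 0.1829, 0.19]
eef_rot: [-0.007, 0.406, 0.914, 0.011]
ft_force: [0.2, 0.1, -1.9]
opening: 0.0629
grasp_force: 39.2
```

jog_arm:
  moves:
    - [0,0,-8.5,0,0,0,0.6]
    - [0,0,-8.5,0,0,0,0.6]
    - [0,0,-8.5,0,0,0,0.6]
    - [0,0,-8.5,0,0,0,0.6]
    - [0,0,-4,0,0,0,0.6]

```text
time_s: 14.95
position: [0.5863, 0.1829, 0.19]
eef_rot: [-0.003, 0.087, 0.996, 0.012]
ft_force: [0.1, 0.6, -1.9]
opening: 0.0633
grasp_force: 39.2
```

```bash
cat > t.py <<'E'
from h import *
from scipy.spatial.transform import Rotation as Ro
s=read_state(); p=s["position"]; q=s["eef_rot"]
R=Ro.from_quat([*q[1:],q[0]]); M=R.as_matrix()
th=np.arctan2(M[1,0],M[0,0]); print("theta",np.degrees(th)%360,"p",p,"F",s["ft_force"],"open",s["opening"],s["grasp_force"],s["time_s"],"j",s["joint_positions"].round(2))
g=np.radians(186.1); G=np.array([[np.cos(g),np.sin(g),0],[np.sin(g),-np.cos(g),0],[0,0,-1]])
print("turn",np.degrees((R.inv()*Ro.from_matrix(G)).as_rotvec()).round(2))
d=np.array([.585,.2285])+.0014*G[:2,0]-p[:2]
print("shift in goal axes",(d@G[:2,:2]).round(4))
E
python3 t.py
```

```text
theta 169.9999376365552 p [0.58628259 0.18291756 0.18995308] F [ 0.14562153  0.5787886  -1.88486066] open 0.06332784064275451 39.16616231203079 14.95 j [0.16 0.41 0.03 1.19 0.03 0.33]
turn [  1.44  -0.3  -16.11]
shift in goal axes [-0.0022  0.0455]
```

jog_arm:
  moves:
    - [0.72,-0.15,-8.05,0,0,0,0.6]
    - [0.72,-0.15,-8.05,0,0,0,0.6]
    - [0,0,0,-0.002,0.015,0,0.6]
    - [0,0,0,0,0.018,0,0.6]
    - [0,0,0,0,0.0125,0,0.6]

```text
time_s: 15.45
position: [0.5834, 0.2305, 0.19]
eef_rot: [0.0, -0.05, 0.999, 0.0]
ft_force: [-0.0, 0.3, -1.6]
opening: 0.0631
grasp_force: 39.2
```

jog_arm:
  moves:
    - [0,0,0,0,0,0,0.6]
    - [0,0,0,0,0,0.015,0.6]
    - [0,0,0,0,0,0.025,0.6]
    - [0,0,0,0,0,0.02,0.6]
    - [0,0,0,0,0,0.015,0.6]

```text
time_s: 15.95
position: [0.5829, 0.2284, 0.1135]
eef_rot: [-0.001, -0.051, 0.999, -0.0]
ft_force: [-0.6, -0.1, -1.6]
opening: 0.0629
grasp_force: 39.2
```

jog_arm:
  moves:
    - [0,0,0,0,0,0.01,0.6]
    - [0,0,0,0,0,0.01,0.6]
    - [0,0,0,0,0,0.005,0.6]
    - [0,0,0,0,0,0,0.6]
    - [0,0,0,0,0,0,0.6]

```text
time_s: 16.45
position: [0.584, 0.2285, 0.0905]
eef_rot: [0.0, -0.051, 0.999, 0.0]
ft_force: [-0.6, 0.3, -1.6]
opening: 0.0633
grasp_force: 39.2
```

```bash
python3 t.py
python3 - <<'E'
from h import *
im=cams.get_image("side");P=cloud(im)
g=np.radians(6.1); R=np.array([[np.cos(g),np.sin(g)],[-np.sin(g),np.cos(g)]])
Q=P.copy(); Q[...,:2]=(P[...,:2]-[.585,.2285])@R.T
m=(abs(Q[...,0])<.07)&(abs(Q[...,0])>.02)&(abs(Q[...,1])<.05)&(Q[...,2]>.075)&(Q[...,2]<.1)
for sg in(1,-1):
    k=m&(Q[...,0]*sg>0); print(sg,"rim z",np.percentile(Q[k][:,2],[5,50,90,97]).round(4),"x ext",np.abs(Q[k][:,0]).max().round(4),"y",np.percentile(Q[k][:,1],[1,99]).round(4))
cv2.imwrite("pics/i.png",cv2.resize(im["color"][100:250,170:350,::-1],(720,600)))
E
```

```text
theta 185.82650748467256 p [0.58401956 0.22850838 0.09051908] F [-0.5573936   0.29958692 -1.57793826] open 0.06330709702770371 39.187420941889286 16.45 j [ 0.25  0.5  -0.08  0.99 -0.    0.14]
turn [ 0.01  0.05 -0.27]
shift in goal axes [ 0.0004 -0.0001]
1 rim z [0.0761 0.0855 0.0917 0.0934] x ext 0.0535 y [-0.0386  0.0316]
-1 rim z [0.0756 0.0861 0.0923 0.0932] x ext 0.0573 y [-0.0389  0.0314]
```

View pics/i.png

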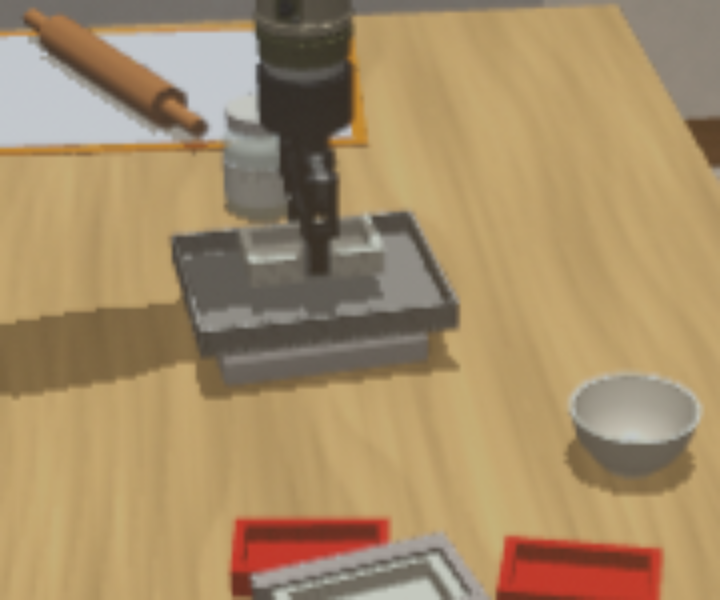

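The dish hangs level over the tray's middle at (315,250), with its underside about 26 mm above the floor. I'm lowering it gently.

jog_arm:
  moves:
    - [0,0,0,0.001,0,0.007,0.6]
    - [0,0,0,0,0,0.006,0.6]
    - [0,0,0,0,0,0.005,0.6]
    - [0,0,0,0,0,0.003,0.6]
    - [0,0,0,0,0,0.001,0.6]

```text
time_s: 17.0
position: [0.5822, 0.2282, 0.0673]
eef_rot: [-0.001, -0.051, 0.999, -0.0]
ft_force: [0.4, 0.2, -1.6]
opening: 0.0631
grasp_force: 39.2
```

jog_arm:
  moves:
    - [0,0,0,0,0,0.001,0.6]
    - [0,0,0,0,0,0,0.6]
    - [0,0,0,0,0,0.001,0.6]
    - [0,0,0,0,0,0,0.6]
    - [0,0,0,0,0,0,0.6]

```text
time_s: 17.5
position: [0.5827, 0.2283, 0.0661]
eef_rot: [0.0, -0.051, 0.999, 0.0]
ft_force: [0.7, -0.3, -1.9]
opening: 0.0632
grasp_force: 39.2
```

jog_arm:
  moves:
    - [0,0,0,0,0,0.0005,0.6]
    - [0,0,0,0,0,0.0005,0.6]
    - [0,0,0,0,0,0,0.6]
    - [0,0,0,0,0,0,0.6]
    - [0,0,0,0,0,0,0.6]

```text
time_s: 18.0
position: [0.5826, 0.2283, 0.065]
eef_rot: [-0.0, -0.051, 0.999, -0.0]
ft_force: [-0.6, 0.6, -1.6]
opening: 0.0632
grasp_force: 39.2
```

jog_arm:
  moves:
    - [0,0,0,0,0,0.0005,0.6]
    - [0,0,0,0,0,0.0005,0.6]
    - [0,0,0,0,0,0,0.6]
    - [0,0,0,0,0,0,0.6]
    - [0,0,0,0,0,0,0.6]

```text
time_s: 18.5
position: [0.5827, 0.2284, 0.0645]
eef_rot: [0.0, -0.051, 0.999, 0.0]
ft_force: [-1.5, -0.3, 5.1]
opening: 0.0633
grasp_force: 39.9
```

Contact came at the expected height with about 7 N. I'll ease off slightly, release and withdraw straight up.

jog_arm:
  moves:
    - [0,0,0,0,0,-0.0003,0.6]
    - [0,0,0,0,0,0,0.76]
    - [0,0,0,0,0,0,0.82]
    - [0,0,0,0,0,0,0.9]
    - [0,0,0,0,0,0,0.92]
  squeeze: 20

```text
time_s: 19.0
position: [0.5827, 0.2283, 0.0641]
eef_rot: [-0.0, -0.051, 0.999, -0.0]
ft_force: [-0.5, 0.3, -0.5]
opening: 0.0782
grasp_force: 0.0
```

jog_arm:
  moves:
    - [0,0,0,0,0,0,0.92]
    - [0,0,0,0,0,-0.005,0.92]
    - [0,0,0,0,0,-0.015,0.92]
    - [0,0,0,0,0,-0.03,0.92]
    - [0,0,0,0,0,-0.04,0.92]

```text
time_s: 19.5
position: [0.5812, 0.228, 0.1536]
eef_rot: [-0.002, -0.051, 0.999, -0.0]
ft_force: [0.7, 0.1, 0.0]
opening: 0.0786
grasp_force: 0.0
```

jog_arm:
  moves:
    - [0,0,0,0,0,-0.04,0.92]
    - [0,0,0,0.04,0,-0.02,0.92]
    - [0,0,0,0.05,0,0,0.92]
    - [0,0,0,0.05,0,0,0.92]
    - [0,0,0,0.03,0,0,0.92]

```text
time_s: 20.0
position: [0.41, 0.2105, 0.2147]
eef_rot: [-0.0, -0.051, 0.999, -0.0]
ft_force: [0.8, 0.5, 0.1]
opening: 0.0785
grasp_force: 0.0
```

Run:
```python
from h import *
print(read_state()["position"],read_state()["ft_force"])
g=np.radians(6.1); R=np.array([[np.cos(g),np.sin(g)],[-np.sin(g),np.cos(g)]])
for c in("top","side"):
    im=cams.get_image(c);P=cloud(im)
    for n in("dish_top","tray","dish_mid","bowl","jar","spatula"):
        print(c,n,[np.round(r["centre"],3).tolist() for r in models.place_of(c,n) if r["p"]>.4])
    X,Y,Z=P[...,0],P[...,1],P[...,2]
    Q=P.copy(); Q[...,:2]=(P[...,:2]-[.585,.2285])@R.T
    m=(np.hypot(X-.585,Y-.2285)<.16)&(Z>.03)&(Z<.075); print("tray",cv2.minAreaRect((Q[m][:,:2]*1000).astype(np.float32)))
    m=(abs(Q[...,0])<.07)&(abs(Q[...,1])<.06)&(Z>.058)&(Z<.08); print("dish",cv2.minAreaRect((Q[m][:,:2]*1000).astype(np.float32)),np.percentile(Z[m],95))
    f=(Z>.035)&(Z<.052)&(abs(Q[...,0])<.095)&(abs(Q[...,1])<.07)
    A=np.c_[Q[f][:,:2],np.ones(f.sum())]; print("floor slope",np.linalg.lstsq(A,Z[f],rcond=None)[0].round(4))
    if c=="side": cv2.imwrite("pics/j.png",cv2.resize(im["color"][100:310,140:360,::-1],(629,600)))
```

```text
[0.41000974 0.21053681 0.21474843] [0.7599961  0.50186126 0.11172524]
top dish_top [[0.558, -0.099, -0.005], [0.738, -0.149, -0.001], [0.586, 0.228, 0.048]]
top tray [[0.585, 0.227, 0.046]]
top dish_mid [[0.577, -0.263, 0.076]]
top bowl [[0.809, 0.011, -0.002]]
top jar [[0.563, 0.474, 0.003]]
top spatula [[0.55, -0.488, -0.004]]
tray ((1.2882232666015625, -0.14118194580078125), (212.21067810058594, 169.5756378173828), 0.014541886746883392)
dish ((0.054412841796875, 0.036731719970703125), (65.33257293701172, 110.5118179321289), 89.57516479492188) 0.07128829881558985
floor slope [-0.0004  0.0014  0.0444]
side dish_top [[0.736, -0.151, -0.002], [0.587, 0.228, 0.05], [0.556, -0.098, -0.002]]
side tray [[0.584, 0.231, 0.04]]
side dish_mid [[0.582, -0.256, 0.075]]
side bowl [[0.807, 0.006, -0.0], [0.524, -0.279, 0.064]]
side jar [[0.563, 0.476, -0.0]]
side spatula [[0.554, -0.482, 0.001]]
tray ((-1.1050186157226562, -1.5886764526367188), (211.34349060058594, 186.81948852539062), 0.0697256401181221)
dish ((-2.857654571533203, -0.06653976440429688), (112.87730407714844, 78.01007843017578), 1.4474438428878784) 0.06861511523319859
floor slope [ 0.0017 -0.0072  0.045 ]
```

View pics/j.png

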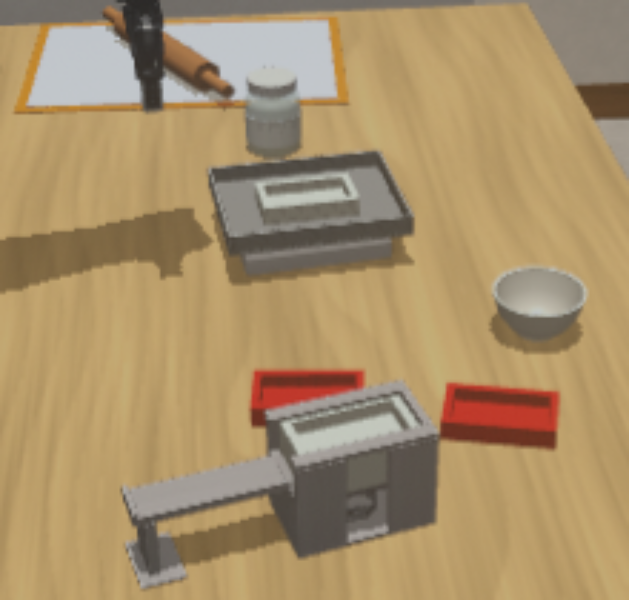

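The dish sits upright in the middle of the level tray at (307,197). The second dish is up in the magazine at (350,425), the bystanders are untouched and the arm is clear, so I'm handing in.

```bash
python3 -c "
from bench import manip; print(manip.sign_off())"
```

```text
the job is handed in; nothing more can be done
None
```

The top dish was hooked out onto the ledge, the next dish rose into its place, the pulled dish now stands upright and centred (within about 2 mm) in the level tray on the scale, and the job is handed in at about 20 s.

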